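Grease the polishing spindle through its tilted nipple

TASK

Take the push-type grease gun out of its parking cup by its square grip and press its bell-mouthed coupler squarely onto the tilted round-headed nipple (not the neighbouring block with the flat hexagon plug) until it snaps fully home. Then push on along the nipple so that the gun's sprung nose goes well in, at least three quarters of its 12 mm stroke, and finish while still gripping the gun and holding it pressed there. Leave the other things on the bench where they are.

Things in the scene. Friction and masses are not known exactly. Their poses are not given: they have to be found in the camera images.
- gun: push grease gun, 134 mm long, 0.3 to 0.45 kg, upright nose down in the cup at first. Origin: centre of the bell's mouth (nose fully out); +z from mouth to grip. Bell coupler 40 mm diameter at the mouth, 26 mm from z = 14 to 32 mm; bare rod to 50; barrel 36 mm diameter to 87. Round but for its grip, so its turn about its own axis does not matter on the nipple
- gun_grip (a point): middle of the gun's black square grip: 30 x 30 mm (sides along the gun's x and y), 40 mm long, from z = 94 to 134 mm (its top end) in the gun's frame. Just below it is a shoulder disc, 56 mm diameter, z = 87 to 94 mm, that the fingertips can push on. Axes as the gun's
- coupler_seat (a point): bottom of the coupler's bore, on the gun's axis, 27 mm inside the mouth; moves with the nose; z axis = the gun's +z. Inside, a cone from 32 mm diameter at the mouth to 18 mm at 14 mm depth, then an 18 mm bore; four sprung jaws 12.5 mm before the bottom snap behind the nipple's head: 8 to 10 N pushes it on, about 7 N pulls it off
- gun_nose (a joint): how far the nose (with its coupler) is pushed into the barrel, m: 0 fully out, 0.012 fully in. Its spring pushes with 9 N at 0 plus 0.7 N per mm, 17 N at full stroke, so the coupler snaps on with the nose almost fully out (moved 2 mm at most)
- cup: fixed dark steel parking cup on a 90 mm square foot; outer diameter 62 mm, inner 54 mm, rim 30 mm high, inner floor 6 mm high. Origin: centre of underside; z up
- nipple_block: fixed grey block 90 x 76 x 38 mm, bolted down, with a slanted round boss, 38 mm diameter, rising to 66 mm, that carries the grease nipple. Origin: centre of underside, z up; the nipple leans 0.42 rad (24 degrees) from vertical towards the block's -x side (towards the robot at yaw 0)
- nipple_tip (a point): top of the nipple's ball head, on its axis, 93 mm above the bench; z points outward along the nipple. Head 14 mm diameter, neck 9 mm; the tip stands 38 mm out from the boss, with an 8 mm thick collar of 22 mm diameter at its foot. When home, coupler_seat lies on nipple_tip and their z axes agree
- plug_block: the like fixed grey block, but with an upright boss shut by a flat hexagon plug, top 74 mm high: not used. Origin: centre of underside
- file: bystander: flat steel file with round wooden handle, 230 mm long, lying; origin: centre of underside; leave it alone
- wrench: bystander: steel spanner, 180 mm long, lying; origin: centre of underside; leave it alone
- sample: bystander: lacquered wooden block 70 x 160 x 36 mm on the rubber mat; origin: centre of underside; leave it alone
- stone: bystander: grey sanding stone 50 x 120 x 24 mm; origin: centre of underside; leave it alone
- jar: bystander: glass jar, 60 mm diameter, 75 mm high; origin: centre of underside; leave it alone
- brush: bystander: flat brush, 200 mm long, lying; origin: centre of underside; leave it alone
- tin: bystander: steel tin, 68 mm diameter, 55 mm high; origin: centre of underside; leave it alone
Not all that is in view belongs to the job. Leave any orange look-alike of the gun alone.

How it is judged:
On the way, in this order (a step that is already met when the one before it is completed fails the run):
1. the gun is lifted clear of its cup by the gripper (z of gun in the frame of cup above 0.045 m and contact force between the fingers and gun above 2 N and contact force between gun and cup below 0.1 N), for 0.2 s.
2. the coupler has snapped home on the tilted nipple, squarely (distance between coupler_seat and nipple_tip below 0.003 m and angle between the z axis of coupler_seat and the z axis of nipple_tip, either way round below 0.14 rad), for 0.1 s.
At the end, for the whole second after the job is handed in: The coupler is home on the tilted nipple (bore bottom within 3 mm of the nipple's tip, axes within 0.14 rad), the sprung nose is pushed in by more than 8 mm, the gun bears on the nipple with more than 8 N, is still (under 20 mm/s) and is still held by the fingers (all of step 2 and value of joint gun_nose above 0.008 m and contact force between gun and nipple_block above 8 N and contact force between the fingers and gun above 2 N and linear speed of gun below 0.02 m/s); the arm keeps its last pose, push and grip.
It fails at once if a bystander is moved by more than 30 mm (distance of any of file, wrench, sample, stone, jar, brush, tin from where it was at the start of the episode above 0.03 m).
It also fails if it takes over 38 s, if anything falls off the work surface, if the arm or the gripper's body presses on something with over 40 N, if the wrist force passes 120 N, or if a joint passes its speed limit or range.

ROBOT

A 6-joint arm with a two-finger parallel gripper is mounted at the origin on the work surface. World frame = base frame: x ahead of the robot, y to its left, z up, the work surface at z = 0. Lengths are in m, angles in rad, forces in N, time in s.
With the tool pointing down it reaches from about 0.225 to 0.875 m from the base axis. Payload 3.4 kg.
Tool frame: the origin (TCP) lies on the centre line of the jaws, within the pads' length; the fingertips stand 17 mm ahead of it and the grasp point (between the pads) lies 2 mm behind it (nose_length is the distance from the TCP to the fingertips, in m); z points along the fingers, y is the line along which they close (so a half turn about z gives the same grasp; the last joint's range is limited). The gripper opens to 85 mm and grips with 20 to 120 N. Pads are 22 mm wide; open, the fingers measure 114 mm over their backs; the gripper's body (76 mm by 85 mm) begins 54 mm behind the grasp point. The pads swing forward as they close: fully open they stand 13 mm farther back than shut.
Start: joints at [1.217, 0.276, 1.505, -0, 1.361, -0.121], TCP at [0.133, 0.56, 0.248] pointing down, gripper open.
Joint ranges: [-2.89, 2.89], [-0.75, 2.08], [0.22, 2.7], [-1.18, 4.32], [0.11, 2.71], [-2.7, 2.7]. Speed limits (rad/s): [2.57, 2.57, 3.14, 3.14, 3.14, 3.14].

INTERFACE

Orientations are given as a unit quaternion [w, x, y, z].
In Python, from rig import get_state, get_image, sign_off, find_in, place_of, nose_length gives the robot as it stands.
- The arm moves only by the tool apply_moves, never from a script. Its argument "deltas" is one flat list of numbers, 5 for each row, row after row: the finger opening in mm, from 0 to 85.4, then the shift along the tool's x, y, z in mm, then the turn about the tool's z in degrees. A call has 1 to 12 rows; each row is the pose to reach, as a shift and turn from the pose commanded when the call began, along the tool's axes at that moment; what a row does not reach only later rows make up. A row lasts 1/12 s, in which the tool goes at most 41.7 mm and 7.16 degrees, less where a joint would pass 70% of its speed; a pose out of reach is approached as far as the arm can. A call with a gripper value outside its range is refused whole. The fingers move at their own pace and stop on an object; "squeeze" is the grip in N (left out, the last holds). Time passes only in rows, so rows that repeat a pose let the fingers close. It gives the time, the measured TCP pose, the force, the opening and the grip force at its end, in the units of the state.
- get_state(): the state, without advancing time (a new reading comes with each control period).
- get_image(name): name is "scene" or "top" or "wrist"; returns a dict with "frame" (420x560x3 uint8, red, green, blue), "K" (3x3 intrinsics, pixels), "k1" (the pictures are not rectified: a ray, as slopes to the right and down, at radius r is drawn at 1 + k1 r^2 times it, then the intrinsics apply), "position" and "orientation" of the camera in the world. Camera axes: x right, y down, z forward; pixel columns grow to the right and rows downward; lengths in m; the calibration is good to about 2 mm. A picture is of the moment at which its call begins. There is no depth.
- sign_off(): hands the job in; it is judged then, once.
Trained networks look in a picture, given as the dict that the camera call returned (one of the last four; its "shot" number tells which), for a name from the list of things; names that differ only in an ending like _2 or _b are one class to them, and where a whole thing is asked for, a point or a joint stands for the part that bears it (a point fixed in the world has none). Each returns a list of dicts, best first, with "score" (0 to 1); they miss things now and then, are a little off and sometimes report something else, mostly with a low value. They report only what shows in the picture. A call takes as long as a camera call. They do not tell look-alikes from the thing itself.
- find_in(query, picture): "point" ([column, row] in pixels, amid what is visible of it).
- place_of(query, picture): "point" ([column, row] in pixels: a listed point, or the origin of a listed thing).
The state is a dict: "clock": time; "qpos": joint angles; "qd": joint speeds; "effort": joint torques, N m; "position": TCP position; "ee_rot": TCP orientation; "contact_force": force on the tool from outside, world axes, zero at the start; "moment": the same for the moment, N m; "width": finger opening in m; "gripper_force": force on a finger pad.
Only numpy, scipy, OpenCV 4.12 (cv2) and the standard library are available. Lean on these libraries where they do the work, as an engineer would, in place of code of your own. Each camera call takes 0.05 s, during which the arm holds its last target. There are 200 camera calls.

## Working session

There is one attempt and no reset: what is moved stays moved. The work goes in short steps, Python scripts to look and compute and a tool call to move; the robot and the scene stay as the last step left them, time stands still between calls to the robot, and variables do not carry over. Pictures are saved under pics/ and viewed, at most 10 in all, crops included, and the job is handed in when it is done.

Besides the shell and the picture viewer there is one more tool, called after "Call:" in YAML: its name, and indented under it one key for each argument. apply_moves: Moves the arm, as the interface text tells. Its arguments: {"type":"object","properties":{"deltas":{"type":"array"},"squeeze":{"type":"number"}},"required":["deltas"]}

```bash
mkdir -p pics; ls; cat > h.py <<'E'
import numpy as np, cv2
from scipy.spatial.transform import Rotation as R
from rig import *
def rot(q): return R.from_quat([q[1],q[2],q[3],q[0]]).as_matrix()
def dist(p): return p
def ray(im,px):
    K=np.array(im["K"]); d=np.array([(px[0]-K[0,2])/K[0,0],(px[1]-K[1,2])/K[1,1]])
    s=d.copy()
    for _ in range(30): s=d/(1+im["k1"]*(s@s))
    return np.array(im["position"]), rot(im["orientation"])@np.r_[s,1]
def at_z(im,px,z):
    o,v=ray(im,px); return o+v*(z-o[2])/v[2]
def proj(im,P):
    c=rot(im["orientation"]).T@(np.array(P)-np.array(im["position"])); s=c[:2]/c[2]; s=s*(1+im["k1"]*(s@s))
    K=np.array(im["K"]); return np.array([K[0,0]*s[0]+K[0,2],K[1,1]*s[1]+K[1,2]])
def tri(obs):
    A=np.zeros((3,3));b=np.zeros(3)
    for im,px in obs:
        o,v=ray(im,px); v=v/np.linalg.norm(v); M=np.eye(3)-np.outer(v,v); A+=M;b+=M@o
    return np.linalg.solve(A,b)
def save(im,n): cv2.imwrite(n,cv2.cvtColor(im["frame"],cv2.COLOR_RGB2BGR))
E
cat > a.py <<'E'
from h import *
st=get_state(); print(st)
ims={n:get_image(n) for n in ("scene","top")}
cv2.imwrite("pics/a.png",cv2.cvtColor(np.vstack([cv2.resize(i["frame"],(400,300)) for i in ims.values()]),cv2.COLOR_RGB2BGR))
for n,i in ims.items():
    save(i,f"pics/{n}0.png"); print(n,i["position"],i["orientation"],i["k1"])
    for q in ["gun","gun_grip","cup","nipple_block","nipple_tip","plug_block","coupler_seat"]:
        print(q,[(np.round(d["point"]).tolist(),round(d["score"],2)) for d in place_of(q,i)][:4])
E
python3 a.py
```

```text
pics
{'clock': 0.0, 'qpos': array([ 1.21701562e+00,  2.76609015e-01,  1.50614334e+00, -1.64123967e-05,
        1.36071367e+00, -1.21030234e-01]), 'qd': array([ 4.63817715e-04,  3.97667384e-06, -1.04944598e-03,  6.20185959e-04,
        3.43667560e-04, -6.33763857e-04]), 'effort': array([-1.43624598e-03, -4.16774118e+01, -2.45797294e+01, -2.29840653e-04,
        1.10629937e-02,  3.55433247e-05]), 'position': array([0.13247727, 0.55901023, 0.24742763]), 'ee_rot': array([-2.12492129e-04,  1.16110973e-01,  9.93235805e-01, -9.12299853e-04]), 'contact_force': array([-0.43682417,  0.36181683,  0.06554983]), 'moment': array([ 0.04568087, -0.02558372,  0.03864566]), 'gripper_force': 0.0, 'width': 0.08556438730224607}
scene [ 1.16088703 -0.251133    1.00273353] [-0.24067984  0.76815475  0.5685206  -0.16969332] -0.0283757726003678
gun [([171.0, 227.0], 0.91), ([219.0, 191.0], 0.84), ([222.0, 231.0], 0.79), ([236.0, 267.0], 0.6)]
gun_grip [([176.0, 236.0], 0.85), ([161.0, 206.0], 0.76), ([235.0, 249.0], 0.74), ([214.0, 166.0], 0.72)]
cup [([216.0, 231.0], 0.66)]
nipple_block [([371.0, 200.0], 0.87), ([176.0, 197.0], 0.66)]
nipple_tip [([376.0, 174.0], 0.62)]
plug_block [([292.0, 208.0], 0.67), ([221.0, 232.0], 0.4)]
coupler_seat [([234.0, 265.0], 0.7), ([220.0, 183.0], 0.7), ([167.0, 223.0], 0.61), ([220.0, 224.0], 0.45)]
top [ 0.4951665  -0.04588464  1.17932259] [ 0.02473842 -0.69941312  0.71324291 -0.03865032] -0.0791222267050993
gun [([349.0, 230.0], 0.93), ([394.0, 206.0], 0.77), ([343.0, 180.0], 0.66), ([341.0, 286.0], 0.63)]
gun_grip [([348.0, 173.0], 0.93), ([426.0, 250.0], 0.92), ([358.0, 227.0], 0.85), ([344.0, 290.0], 0.64)]
cup [([346.0, 232.0], 0.95)]
nipple_block [([160.0, 227.0], 0.85)]
nipple_tip [([150.0, 236.0], 0.68), ([356.0, 228.0], 0.54)]
plug_block [([262.0, 239.0], 0.82), ([161.0, 224.0], 0.52)]
coupler_seat [([399.0, 207.0], 0.53), ([343.0, 177.0], 0.5), ([410.0, 246.0], 0.47), ([159.0, 226.0], 0.39)]
```

View pics/scene0.png

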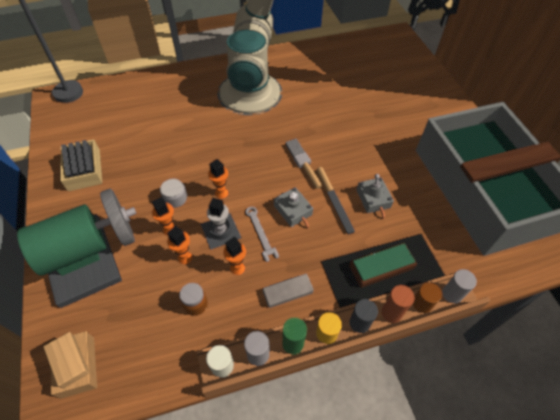

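View pics/top0.png

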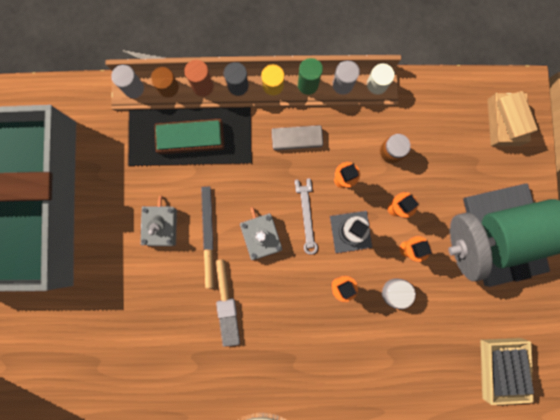

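```bash
cat > b.py <<'E'
from h import *
s=get_image("scene"); t=get_image("top")
print("cup",at_z(t,[346,232],0), at_z(s,[216,231],0))
print("guntop",at_z(t,[358,228],.14))
for p in [(346,175),(404,205),(417,248),(344,289)]: print("orange top",at_z(t,p,.134))
for p in [(384,294),(400,294)]: print("tin",at_z(t,p,.055))
for n,p,q in [("nb",[160,227],[371,200]),("plug",[262,239],[292,208])]: print(n,at_z(t,p,0),at_z(s,q,0))
print("tip",at_z(t,[150,236],.093),at_z(s,[376,174],.093),tri([(t,[150,236]),(s,[376,174])]))
c=lambda i,x,y,w,h,f: cv2.resize(i["frame"][y:y+h,x:x+w],(w*f,h*f),interpolation=cv2.INTER_CUBIC)
A=np.hstack([c(t,325,205,70,55,5),c(t,120,190,80,55,5)]);B=np.hstack([c(s,185,190,70,60,5),c(s,340,165,80,60,5)])
cv2.imwrite("pics/c1.png",cv2.cvtColor(np.vstack([A,B]),cv2.COLOR_RGB2BGR)); print(s["K"],t["K"])
E
python3 b.py
```

```text
cup [ 0.53632199 -0.21350854  0.        ] [ 0.5335174  -0.23466624  0.        ]
guntop [ 0.53934682 -0.21932985  0.14      ]
orange top [ 0.65364584 -0.19831152  0.134     ]
orange top [ 0.58678803 -0.32122881  0.134     ]
orange top [ 0.49433315 -0.34559375  0.134     ]
orange top [ 0.41190928 -0.18672836  0.134     ]
tin [ 0.39197385 -0.28823664  0.055     ]
tin [ 0.39093952 -0.32496657  0.055     ]
nb [0.55676483 0.23049532 0.        ] [0.56050656 0.22380859 0.        ]
plug [ 0.52369028 -0.01253473  0.        ] [ 0.52068251 -0.0079628   0.        ]
tip [0.53251719 0.23079091 0.093     ] [0.53826736 0.22988345 0.093     ] [0.53298352 0.23328221 0.08543228]
[[419.47056107   0.         281.7127584 ]
 [  0.         419.47056107 208.15052722]
 [  0.           0.           1.        ]] [[494.59507678   0.         285.56159594]
 [  0.         494.59507678 206.19786864]
 [  0.           0.           1.        ]]
```

View pics/c1.png

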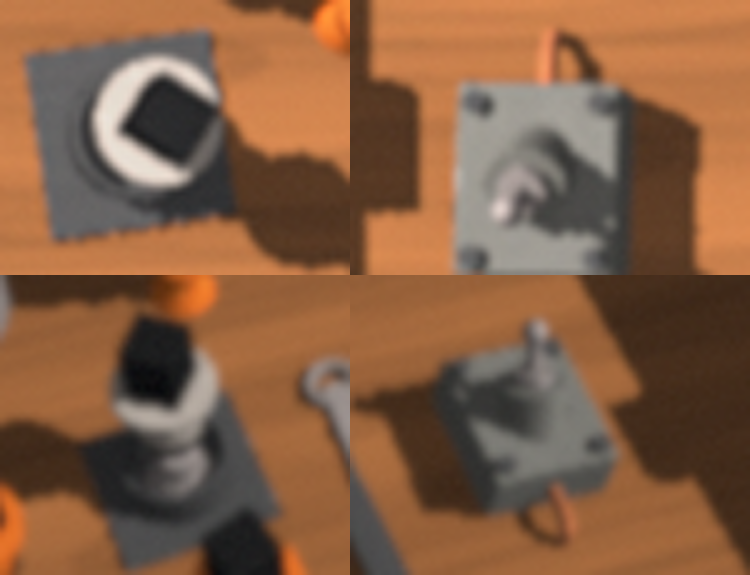

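```bash
cat >> h.py <<'E'
def go(P,ydir=None):
    """shift (mm) in tool axes and turn (deg) to bring TCP to P with tool y along angle ydir(deg, mod 180)"""
    st=get_state(); M=rot(st["ee_rot"]); d=M.T@(np.array(P)-st["position"])*1000
    yc=np.degrees(np.arctan2(M[1,1],M[0,1])); t=0
    if ydir is not None: t=-((ydir-yc+90)%180-90)
    print("tcp",np.round(st["position"],4),"tilt",np.round(M[:,2],4),"yang",round(yc,2),"q",np.round(st["qpos"],3),"clk",st["clock"]); print("shift",np.round(d,1),"turn",round(t,2), "dist",np.linalg.norm(d))
E
python3 - <<'E'
from h import *
t=get_image("top")
pts=[(165,72),(220,104),(185,165),(120,125)]
W=[at_z(t,(325+x/5,205+y/5),.14) for x,y in pts]; print(np.round(W,4))
for i in range(4):
    d=W[(i+1)%4]-W[i]; print(np.degrees(np.arctan2(d[1],d[0]))%180,np.linalg.norm(d))
B=[at_z(t,(120+(x-350)/5,190+y/5),.038) for x,y in [(460,85),(630,87)]]; d=B[0]-B[1]; print("block edge ang",np.degrees(np.arctan2(d[1],d[0])),B)
i=get_image("wrist"); print(i["position"],rot(i["orientation"]),i["K"][0],i["k1"])
go([.54,-.221,.26],31)
E
```

```text
[[ 0.5575 -0.2199  0.14  ]
 [ 0.5435 -0.2429  0.14  ]
 [ 0.5181 -0.2271  0.14  ]
 [ 0.5355 -0.2001  0.14  ]]
58.60061395053282 0.026903358068211636
148.22200666320668 0.029916159678446633
57.18254863608091 0.032174660299368996
137.98234923591534 0.029626573844898422
block edge ang 88.25689103077268 [array([0.60195107, 0.26368606, 0.038     ]), array([0.59953862, 0.18441344, 0.038     ])]
[0.0532588  0.57851336 0.37195642] [[ 2.31067756e-01  9.23321385e-01  3.06733293e-01]
 [ 9.72937660e-01 -2.19295622e-01 -7.28130441e-02]
 [ 3.54273403e-05  3.15257119e-01 -9.49006295e-01]] [341.34645609   0.         282.2011922 ] -0.08135239780780673
tcp [0.1326 0.5595 0.2483] tilt [ 0.e+00  1.e-04 -1.e+00] yang 76.66 q [ 1.217  0.276  1.505  0.     1.361 -0.121] clk 1.0
shift [-576.4 -665.5  -11.7] turn 45.66 dist 880.4916353132761
```

Call:
apply_moves:
  deltas: [85,-576,-665,-12,20.7,85,-576,-665,-12,20.7,85,-576,-665,-12,20.7,85,-576,-665,-12,20.7,85,-576,-665,-12,20.7,85,-576,-665,-12,20.7,85,-576,-665,-12,20.7,85,-576,-665,-12,20.7,85,-576,-665,-12,20.7,85,-576,-665,-12,20.7,85,-576,-665,-12,20.7,85,-576,-665,-12,20.7]
  squeeze: 20

```text
clock: 2.0
position: [0.3644, 0.1144, 0.2556]
ee_rot: [0.001, 0.293, 0.956, 0.0]
contact_force: [2.1, 1.0, 0.9]
width: 0.0855
gripper_force: 0.0
```

```bash
python3 -c "
from h import *
go([.54,-.221,.26],56)"
```

```text
tcp [0.3644 0.1144 0.2556] tilt [ 1.5e-03  5.0e-04 -1.0e+00] yang 55.96 q [ 0.121 -0.028  1.85   0.     1.318 -0.856] clk 2.0
shift [-333.3 -179.6   -4.3] turn -0.04 dist 378.6122799344835
```

Call:
apply_moves:
  deltas: [85,-333,-180,-4,0,85,-333,-180,-4,0,85,-333,-180,-4,0,85,-333,-180,-4,0,85,-333,-180,-4,0,85,-333,-180,-4,0,85,-333,-180,-4,0,85,-333,-180,-4,0,85,-333,-180,-4,0,85,-333,-180,-4,0,85,-333,-180,-4,0,85,-333,-180,-4,0]

```text
clock: 3.0
position: [0.5387, -0.219, 0.2585]
ee_rot: [-0.001, 0.293, 0.956, 0.001]
contact_force: [-0.1, 0.7, 0.1]
width: 0.0852
gripper_force: 0.0
```

```bash
python3 - <<'E'
from h import *
w=get_image("wrist"); save(w,"pics/w1.png")
print(w["position"])
for q in ["gun","gun_grip","cup"]:
  for f in (place_of,):
    print(q,[(np.round(d["point"],1).tolist(),round(d["score"],2)) for d in f(q,w)][:5])
print("proj cup/grip est",proj(w,[.5363,-.2135,0]),proj(w,[.54,-.222,.14]))
go([.54,-.221,.26],56)
E
```

```text
[ 0.47122459 -0.17345451  0.38231362]
gun [([226.7, 257.6], 0.97), ([344.7, 250.3], 0.72), ([279.6, 174.0], 0.67), ([161.2, 207.3], 0.67)]
gun_grip [([365.2, 298.6], 0.96), ([209.0, 311.3], 0.74), ([122.7, 242.8], 0.71), ([209.4, 40.4], 0.7), ([274.3, 203.9], 0.68)]
cup [([277.6, 174.5], 0.67)]
proj cup/grip est [285.02476815 170.11689312] [279.92211873 217.11544502]
tcp [ 0.5386 -0.2178  0.2595] tilt [ 2.e-04  3.e-04 -1.e+00] yang 56.05 q [-0.504  0.279  1.473  0.     1.39  -1.482] clk 3.2
shift [-3.  -1.9 -0.5] turn 0.05 dist 3.5526247444782806
```

View pics/w1.png

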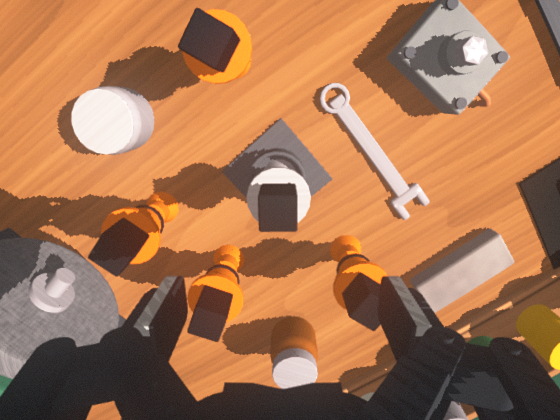

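```bash
python3 - <<'E'
from h import *
im=cv2.imread("pics/w1.png"); g=im[170:245,240:320].max(axis=2); 
c=im[170:245,240:320]
m=(c.max(2)<75).astype(np.uint8)
n,l,s,ce=cv2.connectedComponentsWithStats(m); k=l[207-170,278-240]; print(s[k]); mm=(l==k)
for r in range(0,75,3):
    x=np.where(mm[r])[0]
    if len(x): print(r+170,x.min()+240,x.max()+240,len(x),int(g[r,38]))
w=get_image("wrist")
for b in [(278,230.5),(278,211)]: print(b,at_z(w,b,.14))
for a,b in [((258.5,230),(298,229.5))]:
    A,B=at_z(w,a,.14),at_z(w,b,.14); d=A-B; print(np.linalg.norm(d),np.degrees(np.arctan2(d[1],d[0]))%180)
t=get_image("top"); 
print(at_z(t,(359.4,228),.14)); s=get_image("scene")
print("tri", [proj(s,P) for P in ([.54,-.222,.14],[.537,-.219,.14])])
E
```

```text
[   0    0   80   75 5826]
170 240 319 80 250
173 240 319 80 250
176 240 319 80 248
179 240 319 80 249
182 240 319 80 254
185 240 319 53 70
188 240 319 63 74
191 240 319 63 73
194 240 319 68 72
197 240 319 80 83
200 240 319 80 85
203 240 319 80 85
206 240 319 80 84
209 240 319 80 84
212 240 319 80 84
215 240 319 80 84
218 240 319 80 87
221 240 319 80 88
224 240 319 80 89
227 240 319 80 84
230 240 319 80 87
233 240 319 80 230
236 240 319 80 229
239 240 319 80 121
242 240 319 80 121
(278, 230.5) [ 0.54854123 -0.22840857  0.14      ]
(278, 211) [ 0.53555538 -0.21958317  0.14      ]
0.030196205733851428 56.80500424791289
[ 0.53928553 -0.22230475  0.14      ]
tri [array([214.9968906 , 202.94488731]), array([215.91879078, 201.72496629])]
```

```bash
python3 -c "
from h import *
go([.538,-.2213,.1215],56.8)"
```

```text
tcp [ 0.5389 -0.2183  0.2596] tilt [ 5.e-04 -2.e-04 -1.e+00] yang 56.03 q [-0.505  0.279  1.472  0.     1.39  -1.482] clk 3.35
shift [ -0.8  -3.  138.1] turn -0.77 dist 138.132538906285
```

Call:
apply_moves:
  deltas: [85,-1,-3,30,-0.8,85,-1,-3,60,-0.8,85,-1,-3,90,-0.8,85,-1,-3,110,-0.8,85,-1,-3,130,-0.8,85,-1,-3,138,-0.8,85,-1,-3,138,-0.8,20,-1,-3,138,-0.8,20,-1,-3,138,-0.8,20,-1,-3,138,-0.8,20,-1,-3,138,-0.8,20,-1,-3,138,-0.8]
  squeeze: 30

```text
clock: 4.35
position: [0.5389, -0.2227, 0.1223]
ee_rot: [0.001, 0.286, 0.958, -0.0]
contact_force: [-0.9, 0.2, 2.3]
width: 0.0296
gripper_force: 36.8
```

Call:
apply_moves:
  deltas: [20,0,0,-10,0,20,0,0,-30,0,20,0,0,-50,0,20,0,0,-80,0,20,0,0,-110,0,20,0,0,-130,0,20,0,0,-130,0,20,0,0,-130,0]

```text
clock: 5.02
position: [0.5384, -0.2223, 0.2519]
ee_rot: [0.001, 0.286, 0.958, -0.0]
contact_force: [-0.3, 0.4, -4.2]
width: 0.0301
gripper_force: 36.0
```

```bash
python3 - <<'E'
from h import *
print(get_state()["contact_force"],get_state()["width"])
go([.43,.20,.25],88.3)
E
```

```text
[-0.32006522  0.43346457 -4.15540839] 0.03010128637865258
tcp [ 0.5384 -0.2223  0.2519] tilt [ 1.6e-03 -8.0e-04 -1.0e+00] yang 56.76 q [-0.511  0.284  1.484  0.     1.372 -1.502] clk 5.0167
shift [322.2 293.8   1.4] turn -31.54 dist 436.027023741781
```

```bash
python3 - <<'E'
from h import *
go([.50,.165,.25],88.3)
E
```

```text
tcp [ 0.5384 -0.2223  0.2519] tilt [ 1.6e-03 -8.0e-04 -1.0e+00] yang 56.76 q [-0.511  0.284  1.484  0.     1.372 -1.502] clk 5.0167
shift [244.4 302.9   1.5] turn -31.54 dist 389.2348391897639
```

Call:
apply_moves:
  deltas: [20,20,25,1.5,-4,20,45,56,1.5,-8,20,70,87,1.5,-12,20,95,118,1.5,-16,20,120,149,1.5,-20,20,145,180,1.5,-24,20,170,211,1.5,-28,20,195,242,1.5,-31.5,20,220,273,1.5,-31.5,20,237,294,1.5,-31.5,20,244,303,1.5,-31.5,20,244,303,1.5,-31.5]

```text
clock: 6.02
position: [0.4985, 0.1672, 0.2473]
ee_rot: [-0.002, 0.013, 1.0, 0.0]
contact_force: [-0.5, -0.1, -4.0]
width: 0.0294
gripper_force: 36.0
```

```bash
cat > look.py <<'E'
from h import *
import sys
w=get_image("wrist"); save(w,sys.argv[1])
for q in ["nipple_tip","nipple_block","coupler_seat","gun"]:
    for d in place_of(q,w)[:3]: print(q,np.round(d["point"],1),round(d["score"],2),np.round(at_z(w,d["point"],{"nipple_tip":.093}.get(q,0)),4))
go([.5325,.231,.25],88.3)
E
python3 look.py pics/w2.png
```

```text
nipple_tip [354.5 241.7] 0.6 [0.5381 0.2306 0.093 ]
nipple_block [336.7 223.5] 0.89 [0.5548 0.2292 0.    ]
gun [ 12.2 303.3] 0.87 [ 0.6589 -0.2015  0.    ]
gun [278.8 210.4] 0.75 [0.5371 0.1626 0.    ]
tcp [0.5003 0.1634 0.2489] tilt [-0.0013 -0.001  -1.    ] yang 88.17 q [ 1.840e-01  2.030e-01  1.604e+00 -1.000e-03  1.336e+00 -1.355e+00] clk 6.2667
shift [-30.1  68.6  -1.2] turn -0.13 dist 74.91520219109432
```

View pics/w2.png

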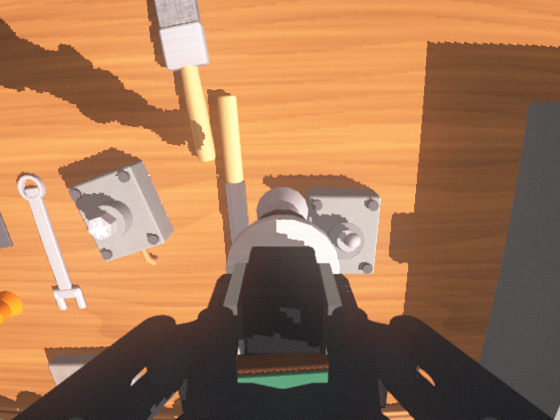

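```bash
python3 - <<'E'
import cv2
c=lambda n,x,y,w,h,f: cv2.resize(cv2.imread(n)[y:y+h,x:x+w],None,fx=f,fy=f,interpolation=cv2.INTER_CUBIC)
import numpy as np
cv2.imwrite("pics/c2.png",np.hstack([c("pics/w2.png",325,210,50,50,8),c("pics/top0.png",130,208,40,40,10)]))
E
```

```text
(no output)
```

View pics/c2.png

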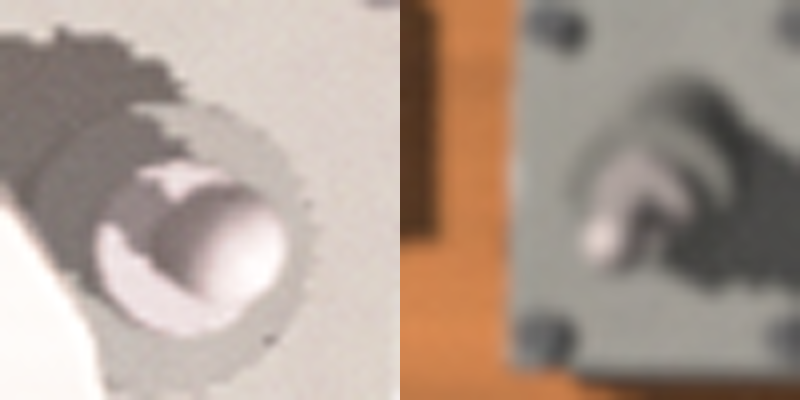

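```bash
python3 - <<'E'
from h import *
w=get_image("wrist"); t=get_image("top"); s=get_image("scene")
pw=(353.5,240.6); pt=(150.8,232.1)
print(at_z(w,pw,.0866),at_z(t,pt,.0866),tri([(w,pw),(t,pt)]))
# scene crop earlier: ball at crop (540,328)-> 
ps=(340+(539-350)/5,165+(328-275)/5); print(ps,at_z(s,ps,.0866),tri([(w,pw),(t,pt),(s,ps)]))
# gun mouth in hand, block corners
for q in [(318,204),(373,204),(366,268)]: print(at_z(w,q,.042))
# predicted gun position silhouettes if upright: mouth center & shoulder
st=get_state();P=st["position"]; print(P,[np.round(proj(w,P+[0,0,-.114-.004+dz]),1) for dz in (0,.032,.094)])
E
```

```text
[0.54318741 0.22711827 0.0866    ] [0.54132225 0.23065477 0.0866    ] [0.54088776 0.22746779 0.09266302]
(377.8, 175.6) [0.54061777 0.23573414 0.0866    ] [0.54227438 0.22988545 0.09017572]
[0.52104698 0.19904969 0.042     ]
[0.5228083  0.25520188 0.042     ]
[0.595445   0.25148204 0.042     ]
[0.50052145 0.16369797 0.24951052] [array([282.5, 214.2]), array([282.4, 229.9]), array([282.4, 276.3])]
```

```bash
python3 - <<'E'
from h import *
go([.542,.229,.215],88.3)
E
```

```text
tcp [0.5005 0.1637 0.2495] tilt [-2.e-04 -2.e-04 -1.e+00] yang 88.16 q [ 0.184  0.202  1.603 -0.     1.336 -1.355] clk 6.4167
shift [-39.4  66.6  34.5] turn -0.14 dist 84.71010205128427
```

Call:
apply_moves:
  deltas: [20,-15,25,0,0,20,-30,50,0,0,20,-39,66,0,0,20,-39,66,15,0,20,-39,66,25,0,20,-39,66,34,0,20,-39,66,34,0,20,-39,66,34,0]
  squeeze: 30

```text
clock: 7.08
position: [0.5406, 0.2288, 0.2149]
ee_rot: [-0.001, 0.016, 1.0, -0.0]
contact_force: [0.1, 0.9, -3.9]
width: 0.0292
gripper_force: 35.5
```

```bash
python3 - <<'E'
from h import *
st=get_state(); print(st["contact_force"])
t=get_image("top"); s=get_image("scene"); w=get_image("wrist")
c=lambda i,x,y,w,h,f: cv2.resize(i["frame"][y:y+h,x:x+w],(w*f,h*f),interpolation=cv2.INTER_CUBIC)
P=st["position"]; print([proj(s,P+[0,0,-.116+z]) for z in (0,.094,.134)])
cv2.imwrite("pics/c3.png",cv2.cvtColor(np.hstack([c(s,335,120,90,110,4),c(w,220,150,110,110,4)]),cv2.COLOR_RGB2BGR))
go([.542,.229,.1993],88.3)
E
```

```text
[ 0.05532823  0.93249052 -3.94455575]
[array([376.40541024, 173.37687061]), array([383.59386037, 150.51727114]), array([386.96497283, 139.77969321])]
tcp [0.5417 0.2293 0.2165] tilt [ 1.5e-03  4.0e-04 -1.0e+00] yang 88.22 q [ 0.282  0.314  1.53  -0.     1.296 -1.258] clk 7.2333
shift [-0.3 -0.3 17.2] turn -0.08 dist 17.202081112587997
```

View pics/c3.png

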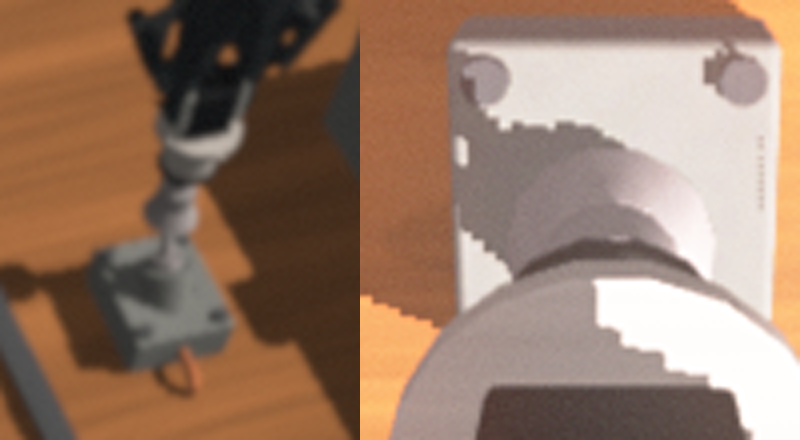

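Call:
apply_moves:
  deltas: [20,0,0,5,0,20,0,0,10,0,20,0,0,14,0,20,0,0,17,0,20,0,0,17,0,20,0,0,17,0]
  squeeze: 20

```text
clock: 7.73
position: [0.5411, 0.2296, 0.1983]
ee_rot: [-0.0, 0.015, 1.0, -0.0]
contact_force: [-0.4, 0.2, -3.0]
width: 0.0292
gripper_force: 35.6
```

Call:
apply_moves:
  deltas: [20,4,0,0,0,20,8,0,0.3,0,20,12,0,0.7,0,20,16,0,1.1,0,20,20,0,1.8,0,20,24,0,2.5,0,20,24,0,2.5,0]
  squeeze: 20

```text
clock: 8.32
position: [0.5167, 0.2305, 0.1966]
ee_rot: [0.0, 0.015, 1.0, 0.0]
contact_force: [2.9, 0.6, -1.2]
width: 0.0295
gripper_force: 35.7
```

Call:
apply_moves:
  deltas: [20,4,0,1,0,20,8,0,2,0,20,12,0,3.3,0,20,16,0,4.7,0,20,20,0,6.2,0,20,23,0,7.5,0,20,23,0,7.5,0]
  squeeze: 20

```text
clock: 8.9
position: [0.4933, 0.2312, 0.1884]
ee_rot: [-0.001, 0.015, 1.0, 0.0]
contact_force: [2.9, 0.5, -1.2]
width: 0.0298
gripper_force: 36.4
```

```bash
python3 - <<'E'
from h import *
s=get_image("scene"); w=get_image("wrist"); st=get_state(); P=st["position"]+np.array([0,0,.002])
c=lambda i,x,y,w,h,f: cv2.resize(i["frame"][y:y+h,x:x+w],(w*f,h*f),interpolation=cv2.INTER_CUBIC)
cv2.imwrite("pics/c4.png",cv2.cvtColor(np.hstack([c(s,335,120,90,110,4),c(w,220,150,110,110,4)]),cv2.COLOR_RGB2BGR))
go(P)
E
```

```text
tcp [0.4934 0.2311 0.1885] tilt [-1.9e-03  1.0e-04 -1.0e+00] yang 88.27 q [ 3.100e-01  2.730e-01  1.665e+00  1.000e-03  1.206e+00 -1.231e+00] clk 9.0
shift [ 0.  0. -2.] turn 0 dist 2.0000000000000018
```

View pics/c4.png

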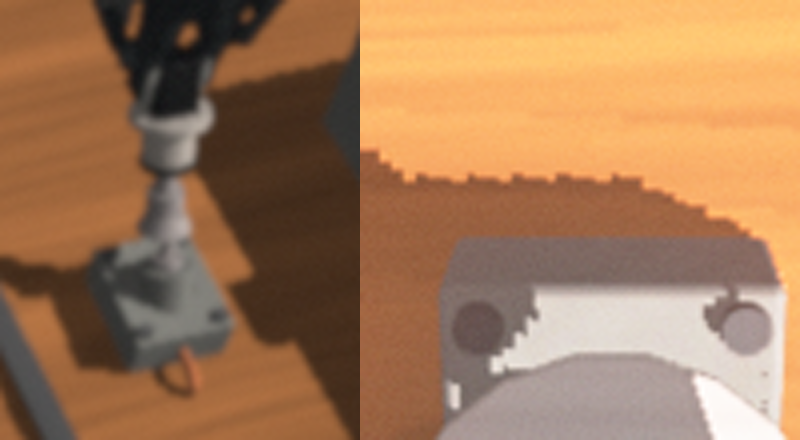

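Call:
apply_moves:
  deltas: [20,0,0,0,0,20,0,0,0,0,20,-1.2,0,2.7,0,20,-2.4,0,5.5,0,20,-3.7,0,8.2,0,20,-4.5,0,10,0,20,-4.5,0,10,0]
  squeeze: 50

```text
clock: 9.58
position: [0.4973, 0.2311, 0.1798]
ee_rot: [-0.002, 0.015, 1.0, 0.0]
contact_force: [-4.3, 0.0, 11.6]
width: 0.0291
gripper_force: 53.1
```

Call:
apply_moves:
  deltas: [20,-0.6,0,1.3,0,20,-0.6,0,1.3,0,20,-0.6,0,1.3,0]
  squeeze: 60

```text
clock: 9.83
position: [0.4976, 0.231, 0.1789]
ee_rot: [-0.002, 0.015, 1.0, 0.0]
contact_force: [-5.4, -0.3, 12.7]
width: 0.0292
gripper_force: 58.8
```

```bash
python3 - <<'E'
from h import *
s=get_image("scene"); t=get_image("top"); w=get_image("wrist"); save(s,"pics/s5.png"); save(w,"pics/w5.png")
c=lambda i,x,y,w,h,f: cv2.resize(i["frame"][y:y+h,x:x+w],(w*f,h*f),interpolation=cv2.INTER_CUBIC)
cv2.imwrite("pics/c5.png",cv2.cvtColor(np.hstack([c(s,355,130,50,75,8),c(w,225,190,100,150,4)]),cv2.COLOR_RGB2BGR))
st=get_state();P=st["position"]+[0,0,.002]; a=np.array([-.4078,.0125,.913])
print([ (k,np.round(proj(s,P-a*(.1183-k)),1),np.round(proj(w,P-a*(.1183-k)),1)) for k in (0,.014,.032,.05,.087,.094)], proj(s,[.539,.2293,.093]),proj(s,[.542,.229,.0866]))
for q in ["coupler_seat","gun","nipple_tip","gun_grip"]:
  for n,i in (("s",s),("w",w)):
    print(n,q,[(np.round(d["point"],1),round(d["score"],2)) for d in place_of(q,i)][:5])
E
```

```text
[(0, array([375.6, 180.5]), array([281.8, 279.1])), (0.014, array([375.7, 176.1]), array([281.8, 281. ])), (0.032, array([375.9, 170.4]), array([281.8, 283.6])), (0.05, array([376. , 164.6]), array([281.8, 286.8])), (0.087, array([376.3, 152.4]), array([281.7, 295.2])), (0.094, array([376.4, 150.1]), array([281.7, 297.2]))] [375.91844939 174.24282054] [375.8142649  176.50654721]
s coupler_seat [(array([376., 170.]), 0.72), (array([168.5, 224.3]), 0.64), (array([183.5, 250.9]), 0.63), (array([237.7, 262.4]), 0.59), (array([217.4, 185. ]), 0.47)]
w coupler_seat []
s gun [(array([218.1, 193.3]), 0.95), (array([184.4, 256.5]), 0.75), (array([236.4, 264.7]), 0.69), (array([168.9, 227.1]), 0.65), (array([375.3, 181.6]), 0.6)]
w gun [(array([283.5, 268.2]), 0.85)]
s nipple_tip [(array([376.7, 175.2]), 0.6)]
w nipple_tip []
s gun_grip [(array([380.2, 145. ]), 0.94), (array([217.8, 169.2]), 0.9), (array([161.8, 204.7]), 0.84), (array([235.8, 247.9]), 0.7), (array([174.1, 238.4]), 0.59)]
w gun_grip [(array([282.3, 305.9]), 0.63), (array([281.9, 268.5]), 0.2)]
```

View pics/c5.png

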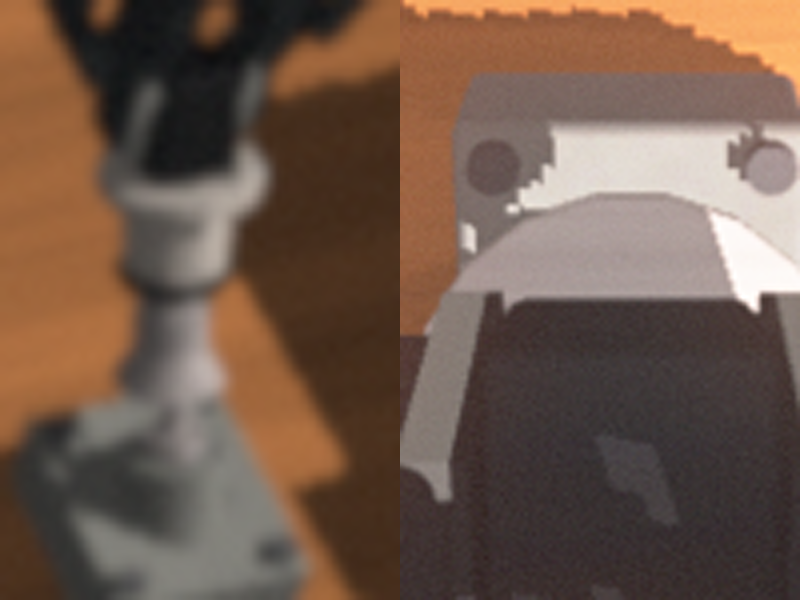

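```bash
python3 - <<'E'
from h import *
w=get_image("wrist"); st=get_state();P=st["position"]+[0,0,.002]; print(st["contact_force"],st["moment"])
# silhouette of shoulder from picture
g=w["frame"].astype(int)
print(g[225:268:1,300].tolist())
ph=np.linspace(0,2*np.pi,180)
for G in (.1183,.1140):
  for th in (14,17,20,23,26,29):
    r=np.radians(th);a=np.array([-np.sin(r),.03*np.sin(r),np.cos(r)]);u=np.array([-np.cos(r),.03*np.cos(r),-np.sin(r)]);v=np.cross(a,u)
    q=np.array([proj(w,P-a*(G-z)+.028*(np.cos(p)*u+np.sin(p)*v)) for z in (.087,.094) for p in ph]).reshape(2,180,2)
    print(G,th,np.round(q[:,:,1].min(1),1),"L/R",np.round([q[:,:,0].min(1),q[:,:,0].max(1)],1).tolist())
E
```

```text
[-5.04978243  0.36557549 12.29535807] [ 0.00318834  0.62174642 -0.06053196]
[[227, 219, 207], [227, 219, 211], [226, 216, 208], [229, 221, 213], [228, 220, 212], [226, 218, 209], [227, 218, 211], [227, 219, 212], [227, 217, 211], [228, 218, 210], [226, 217, 211], [224, 213, 206], [226, 217, 211], [226, 217, 211], [227, 221, 212], [227, 220, 210], [183, 169, 163], [164, 145, 143], [169, 150, 148], [175, 157, 154], [175, 157, 155], [174, 159, 155], [175, 159, 155], [177, 160, 154], [176, 160, 157], [176, 158, 155], [174, 158, 152], [171, 155, 152], [168, 152, 149], [169, 152, 151], [168, 154, 152], [171, 154, 151], [171, 156, 154], [175, 159, 155], [170, 155, 150], [170, 156, 152], [173, 159, 156], [173, 158, 154], [174, 158, 157], [132, 118, 117], [86, 71, 71], [73, 57, 56], [74, 58, 56]]
0.1183 14 [229.6 231.4] L/R [[226.5, 224.2], [336.9, 339.1]]
0.1183 17 [232.5 233.7] L/R [[226.6, 224.3], [336.8, 339.1]]
0.1183 20 [235.6 236.1] L/R [[226.6, 224.3], [336.8, 339.1]]
0.1183 23 [238.8 238.7] L/R [[226.6, 224.3], [336.8, 339.1]]
0.1183 26 [242.  241.4] L/R [[226.6, 224.3], [336.9, 339.1]]
0.1183 29 [245.4 244.1] L/R [[226.5, 224.2], [336.9, 339.2]]
0.114 14 [230.7 232.6] L/R [[225.1, 222.7], [338.2, 340.6]]
0.114 17 [233.2 234.5] L/R [[225.2, 222.8], [338.2, 340.6]]
0.114 20 [235.9 236.5] L/R [[225.2, 222.8], [338.2, 340.6]]
0.114 23 [238.7 238.6] L/R [[225.2, 222.8], [338.2, 340.6]]
0.114 26 [241.6 240.9] L/R [[225.2, 222.7], [338.2, 340.6]]
0.114 29 [244.6 243.3] L/R [[225.1, 222.7], [338.3, 340.7]]
```

Call:
apply_moves:
  deltas: [20,1.6,0,-3.7,0,20,0,0,-4.4,0,20,-2.1,0,-5.3,0,20,-2.1,0,-5.3,0,20,-3.3,0,-2.6,0,20,-4.5,0,0,0,20,-5,0,1.1,0,20,-5,0,1.1,0]
  squeeze: 60

```text
clock: 11.1
position: [0.5038, 0.2308, 0.176]
ee_rot: [-0.001, 0.015, 1.0, 0.0]
contact_force: [-1.4, 0.4, 2.7]
width: 0.0297
gripper_force: 64.8
```

Call:
apply_moves:
  deltas: [20,-0.8,0,1.8,0,20,-1.6,0,3.7,0,20,-1.6,0,3.7,0,20,-1.6,0,3.7,0]
  squeeze: 80

```text
clock: 11.43
position: [0.5049, 0.2308, 0.1732]
ee_rot: [-0.001, 0.015, 1.0, 0.0]
contact_force: [-3.5, 0.8, 8.2]
width: 0.0289
gripper_force: 80.1
```

Call:
apply_moves:
  deltas: [20,-0.8,0,1.8,0,20,-1.6,0,3.7,0,20,-1.6,0,3.7,0,20,-1.6,0,3.7,0]
  squeeze: 100

```text
clock: 11.77
position: [0.5063, 0.2308, 0.1698]
ee_rot: [-0.001, 0.015, 1.0, 0.0]
contact_force: [-4.1, -0.1, 10.3]
width: 0.029
gripper_force: 99.3
```

Call:
apply_moves:
  deltas: [20,1.6,0,-3.7,0,20,2.9,0,-6.4,0,20,3.3,0,-7.3,0,20,3.3,0,-7.3,0]

```text
clock: 12.1
position: [0.504, 0.2308, 0.1762]
ee_rot: [-0.0, 0.015, 1.0, 0.0]
contact_force: [-2.0, 0.9, 4.6]
width: 0.0287
gripper_force: 99.6
```

Call:
apply_moves:
  deltas: [20,0.4,0,-0.9,0,20,0.4,0,-0.9,0,20,0.4,0,-0.9,0]

```text
clock: 12.35
position: [0.5039, 0.2308, 0.1764]
ee_rot: [-0.0, 0.015, 1.0, 0.0]
contact_force: [0.1, 2.2, -1.7]
width: 0.0286
gripper_force: 99.0
```

Call:
apply_moves:
  deltas: [20,0.3,0,-0.6,0,20,0.3,0,-0.6,0,20,0.3,0,-0.6,0]

```text
clock: 12.6
position: [0.5038, 0.2308, 0.1767]
ee_rot: [-0.0, 0.015, 1.0, -0.0]
contact_force: [2.7, 1.9, -8.1]
width: 0.0292
gripper_force: 99.0
```

Call:
apply_moves:
  deltas: [20,-1.6,0,3.7,0,20,-3.3,0,7.3,0,20,-4.5,0,10,0,20,-5,0,11.2,0,20,-5,0,11.2,0,20,-5,0,11.2,0]
  squeeze: 110

```text
clock: 13.1
position: [0.5072, 0.2307, 0.1685]
ee_rot: [-0.001, 0.015, 1.0, 0.0]
contact_force: [-5.1, -0.4, 10.8]
width: 0.0288
gripper_force: 110.7
```

Call:
apply_moves:
  deltas: [20,-0.8,0,1.8,0,20,-0.8,0,1.8,0,20,-0.8,0,1.8,0,20,-0.8,0,1.8,0]
  squeeze: 120

```text
clock: 13.43
position: [0.5078, 0.2307, 0.167]
ee_rot: [-0.001, 0.015, 1.0, 0.0]
contact_force: [-5.6, 0.3, 12.3]
width: 0.0287
gripper_force: 117.2
```

```bash
python3 - <<'E'
from h import *
w=get_image("wrist"); s=get_image("scene"); st=get_state();print(st["contact_force"],st["position"],st["clock"])
g=w["frame"].astype(int).sum(2); P=st["position"]+[0,0,.002]
col=g[180:300,300]; print(col.tolist())
ph=np.linspace(0,2*np.pi,180); G=.117
for th in (17,20,23,26,29):
    r=np.radians(th);a=np.array([-np.sin(r),.03*np.sin(r),np.cos(r)]);u=np.array([-np.cos(r),.03*np.cos(r),-np.sin(r)]);v=np.cross(a,u)
    q=np.array([proj(w,P-a*(G-z)+.028*(np.cos(p)*u+np.sin(p)*v)) for z in (.087,.094) for p in ph])
    k=abs(q[:,0]-300)<6; print(th,round(q[k][:,1].min(),1))
c=lambda i,x,y,w,h,f: cv2.resize(i["frame"][y:y+h,x:x+w],(w*f,h*f),interpolation=cv2.INTER_CUBIC)
cv2.imwrite("pics/c6.png",cv2.cvtColor(np.hstack([c(s,355,130,50,75,8),c(w,225,190,100,150,4)]),cv2.COLOR_RGB2BGR))
E
```

```text
[-6.32408533  0.71892027 12.13913557] [0.50775186 0.23067592 0.16696534] 13.5333
[535, 524, 532, 520, 519, 517, 522, 520, 528, 532, 513, 422, 333, 323, 330, 329, 323, 317, 314, 324, 326, 327, 330, 333, 339, 332, 337, 336, 337, 343, 333, 328, 343, 397, 479, 543, 607, 640, 660, 656, 655, 651, 657, 649, 651, 648, 650, 654, 648, 653, 652, 656, 657, 650, 659, 664, 656, 663, 659, 655, 619, 631, 728, 755, 633, 494, 481, 492, 495, 491, 490, 482, 478, 480, 475, 474, 478, 479, 489, 481, 477, 486, 476, 482, 329, 201, 193, 187, 184, 175, 177, 166, 171, 172, 176, 167, 169, 169, 187, 188, 188, 198, 182, 182, 191, 181, 186, 176, 182, 183, 170, 182, 172, 180, 174, 163, 164, 166, 169, 165]
17 234.3
20 237.2
23 240.3
26 242.8
29 245.5
```

View pics/c6.png

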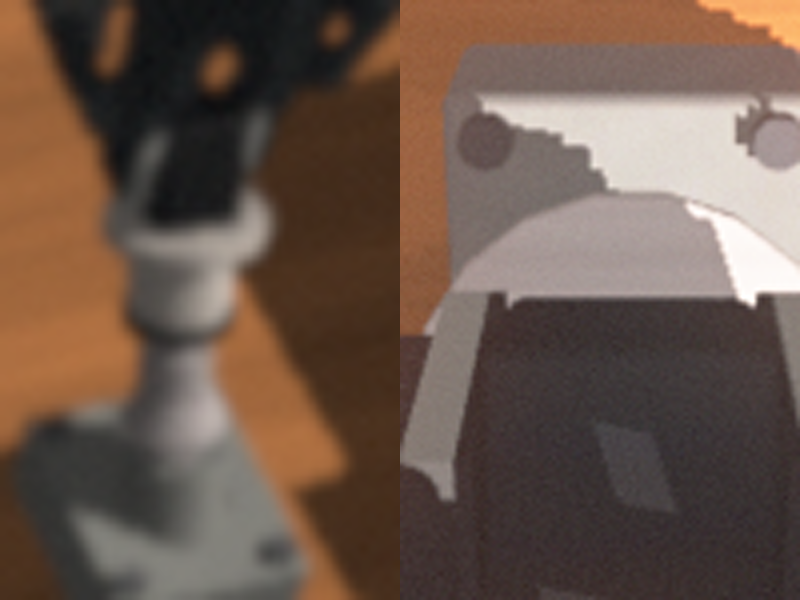

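```bash
python3 -c "
from rig import *
print(sign_off())"
```

```text
the job is handed in; nothing more can be done
None
```

I handed the job in at about 13.5 s, and the rig gave no verdict. The coupler is snapped onto the tilted nipple: it held against a pull of about 5 N. The nose is in by an estimated 10 mm of its 12 mm stroke, and the gun is still gripped at 120 N and bearing on the nipple with about 17 N.

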